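# Clamp the leaning evidence bottle and close it with its stopper

## Robot

A 6-joint arm with a two-finger parallel gripper is mounted at the origin on the work surface. World frame = base frame: x ahead of the robot, y to its left, z up, the work surface at z = 0. Lengths are in m, angles in rad, forces in N, time in s.
With the tool pointing down it reaches from about 0.35 to 0.975 m from the base axis. Payload 4.9 kg.
Tool frame: the origin (TCP) lies at the very end of the fingers, on their centre line; the grasp point (between the pads) lies 19 mm behind it; z points along the fingers, y is the direction in which the jaws open and shut (so a half turn about z gives the same grasp; the last joint's range is limited). The gripper opens to 85 mm and grips with 20 to 120 N. Pads are 22 mm wide; open, the fingers measure 114 mm over their backs; the gripper's body (76 mm by 85 mm) begins 54 mm behind the grasp point. The pads swing forward as they close: fully open they stand 13 mm farther back than shut.
Start: joints at [-1.317, 0.053, 1.613, -0, 1.476, -0.119], TCP at [0.228, -0.582, 0.231] pointing down, gripper open.
Joint ranges: [-3.01, 3.01], [-1.01, 2.22], [0.06, 2.58], [-1.02, 4.17], [0.09, 2.62], [-3.14, 3.14]. Speed limits (rad/s): [2.57, 2.57, 3.14, 3.14, 3.14, 3.14].

## Interface

Orientations are given as a unit quaternion [w, x, y, z].
In Python, from plant import state, eyes, job_done gives the robot as it stands.
- The arm moves only by the tool apply_moves, never from a script. Its argument "commands" is a list of rows, each an object with "linear": the shift along the tool's x, y, z in m, a list of three; "delta_rot": the turn, a rotation vector about the tool's x, y, z in degrees, a list of three; "fingers": the closure in counts, from 0 (fully open) to 255 (shut). In form: [{"linear": [x, y, z], "delta_rot": [wx, wy, wz], "fingers": fingers}, ...]. A call has exactly 8 rows; each row is the pose to reach, as a shift and turn from the pose commanded when the call began, along the tool's axes at that moment; what a row does not reach only later rows make up. A row lasts 1/10 s, in which the tool goes at most 50 mm and 8.59 degrees, less where a joint would pass 70% of its speed; a pose out of reach is approached as far as the arm can. A call with a gripper value outside its range is refused whole. The fingers move at their own pace and stop on an object; the grip force is fixed at half the most. Time passes only in rows, so rows that repeat a pose let the fingers close, or fill a call up. It gives the time, the measured TCP pose, the force and the opening at its end, in the units of the state.
- state(): the state, without advancing time (a new reading comes with each control period).
- eyes.grab_frame(name): name is "scene" or "top" or "wrist"; returns the picture (384x512x3 uint8, red, green, blue); there is no depth.
- eyes.camera_params(name): a dict with "fx", "fy", "cx", "cy" (pixels), "k1" (the pictures are not rectified: a ray, as slopes to the right and down, at radius r is drawn at 1 + k1 r^2 times it, then the intrinsics apply), "position" and "rotation" of the camera in the world; the wrist camera has in their place "T_tool_cam" (4x4, takes a point from camera to tool coordinates, whose origin is the TCP and whose axes are the flange's). Camera axes: x right, y down, z forward; pixel columns grow to the right and rows downward; lengths in m; the calibration is good to about 2 mm. A picture is of the moment at which its call begins: read the wrist's pose just before it. camera_params takes no time and is no camera call.
- job_done(): hands the job in, once; it reports no verdict.
The state is a dict: "time": time; "joint_pos": joint angles; "joint_vel": joint speeds; "joint_efforts": joint torques, N m; "tool_pos": TCP position; "tool_rot": TCP orientation; "contact_force": force on the tool from outside, world axes, zero at the start; "ft_torque": the same for the moment, N m; "gripper_width": opening from 0.0 (shut) to 1.0 (fully open).
Only numpy, scipy, OpenCV 4.12 (cv2) and the standard library are available. Lean on these libraries where they do the work, as an engineer would, in place of code of your own. Each camera call takes 0.05 s, during which the arm holds its last target.

## Task

At the evidence desk, first throw the clamp lever of the inspection cradle into the notch between the two long white teeth, so that the leaning amber bottle is held. Then take the flat-topped stopper out of the wooden rack and set it fully home in the bottle's neck, its collar flat on the rim, and let go. Leave the ball-headed stopper in the rack and do not knock over the amber spray bottles.

Things in the scene. Friction and masses are not known exactly. Their poses are not given: they have to be found in the camera images.
- cradle: inspection cradle, fixed to the desk: grey base plate 220 x 250 x 12 mm (its centre at local y = -30 mm). Origin on the desk; x points away from the robot side, z up. It holds the amber bottle leaning 30 degrees towards local -x, and at local y = -112 mm carries the clamp lever beside a notched steel quadrant (local y = -94 mm, up to 82 mm from the pivot).
- bottle: amber glass bottle fixed in the cradle, 165 mm long, body 76 mm in diameter, neck 45 mm outside and 33 mm bore, bore 49 mm deep. Origin at the centre of its bottom; z runs along the bottle's axis out of the mouth, 30 degrees off vertical (leaning to cradle -x); y is cradle y.
- mouth (a point): centre of the bottle's rim, on its axis, 165 mm from the bottle's origin
- clamp_arm (a joint): angle (rad) of the clamp lever about a level axis along cradle y: 0 = straight up, positive = leaning to cradle +x, negative = to cradle -x; it starts negative and can move from -0.75 to 0.65; it stays where it is left (about 2 N at the knob moves it). The quadrant has three notches, at -0.60, -0.15 and +0.30; the one between the two long white teeth is +0.30 (half width about 0.1).
- lever_knob (a point): centre of the lever's black ball knob, 32 mm in diameter, on a 12 mm rod 125 mm from the pivot; the pivot is at cradle (0, -112, 35) mm
- notch (a point): fixed point in the cradle where the knob's centre is when the lever stands in the white-toothed notch
- rack: plywood stopper rack fixed to the desk, 85 x 200 x 46 mm, origin at the centre of its underside, z up; two holes 35 mm wide and 41 mm deep at local y = -55 and +55 mm, a stopper standing in each; which is in which varies
- stopper: the stopper to use: 82 mm long, cork plug 36 mm long tapering from 21 mm at the tip to 30 mm, then a dark wooden collar 42 mm wide and 6 mm thick, then a flat-topped cylindrical wooden head 36 mm wide and 40 mm high. Origin at the centre of the plug's tip, z towards the head; collar underside at z = 36 mm, head from z = 42 to 82 mm. Fully home in the bottle its origin is at bottle z = 129 mm.
- ball_stopper: the other stopper, left alone: same collar but a thinner plug and a ball head 34 mm in diameter; origin at the plug's tip, z up, total length 74 mm
- spray_a: loose amber spray bottle with brass cap, 42 mm in diameter, 154 mm high, standing behind the rack; origin at the centre of its underside
- spray_b: another like it, standing behind the cradle; origin at the centre of its underside

How it is judged:
By the outcome, as a careful person would: the job done as asked, in the order asked, and still so for the second after the job is handed in, with the robot touching nothing.
It also fails if it takes over 58 s, if anything falls off the work surface, if the arm or the gripper's body presses on something with over 40 N, if the wrist force passes 120 N, or if a joint passes its speed limit or range.

## Working session

There is one attempt and no reset: what is moved stays moved. The work goes in short steps, Python scripts to look and compute and a tool call to move; the robot and the scene stay as the last step left them, time stands still between calls to the robot, and variables do not carry over. Pictures are saved under pics/ and viewed, and the job is handed in when it is done.

Besides the shell and the picture viewer there is one more tool, called after "Emit:" in YAML: its name, and indented under it one key for each argument. apply_moves: Moves the arm, as the interface text tells. Its arguments: {"type":"object","properties":{"commands":{"type":"array","items":{"type":"object","properties":{"linear":{"type":"array","items":{"type":"number"}},"delta_rot":{"type":"array","items":{"type":"number"}},"fingers":{"type":"number"}}}}},"required":["commands"]}

```bash
ls; mkdir -p pics; python3 - <<'E'
from plant import state, eyes
import cv2
print(state())
for n in ("scene","top","wrist"):
    im=eyes.grab_frame(n); cv2.imwrite(f"pics/{n}0.png",im[:,:,::-1]); print(n,eyes.camera_params(n))
E
```

```text
pics
{'time': 0.0, 'joint_pos': array([-1.31698732e+00,  5.33616276e-02,  1.61432148e+00, -2.93494690e-05,
        1.47599779e+00, -1.18986335e-01]), 'joint_vel': array([-0.00022125,  0.0028075 , -0.00082826,  0.00013827, -0.00116121,
       -0.00058909]), 'joint_efforts': array([-1.12815364e-03, -3.93680334e+01, -3.70177174e+01, -3.07545424e-04,
        7.03406346e-03, -8.84938970e-06]), 'tool_pos': array([ 0.22747765, -0.58145097,  0.23004365]), 'tool_rot': array([-1.04076724e-03,  9.82677397e-01,  1.85321456e-01, -8.49066205e-05]), 'contact_force': array([-0.52739662, -0.70809419, -0.88571238]), 'ft_torque': array([-0.02020529,  0.03393812,  0.05158042]), 'gripper_width': 0.997296744509609}
scene {'fx': 472.76567785021916, 'fy': 472.76567785021916, 'cx': 259.1575621759317, 'cy': 185.9206107756727, 'k1': -0.10981021924849375, 'position': array([1.14683196, 0.51039173, 0.91562988]), 'rotation': array([-0.1568706 ,  0.38616393,  0.84866255, -0.32563923])}
top {'fx': 392.0533021251878, 'fy': 392.0533021251878, 'cx': 256.5543198611507, 'cy': 193.03446650570726, 'k1': -0.045956578869787754, 'position': array([0.42726524, 0.02913738, 1.03949228]), 'rotation': array([-0.06990329,  0.70536145, -0.70195386,  0.06956675])}
wrist {'fx': 324.1010307442431, 'fy': 324.1010307442431, 'cx': 248.62153505435177, 'cy': 193.98953553519246, 'k1': -0.03354232858288024, 'T_tool_cam': array([[-1.17001451e-03, -9.57818275e-01, -2.87372203e-01,
         7.36016703e-02],
       [ 9.99999311e-01, -1.09408291e-03, -4.24818740e-04,
         5.67580814e-04],
       [ 9.24901364e-05, -2.87372502e-01,  9.57818895e-01,
        -1.43547495e-01],
       [ 0.00000000e+00,  0.00000000e+00,  0.00000000e+00,
         1.00000000e+00]])}
```

View pics/scene0.png

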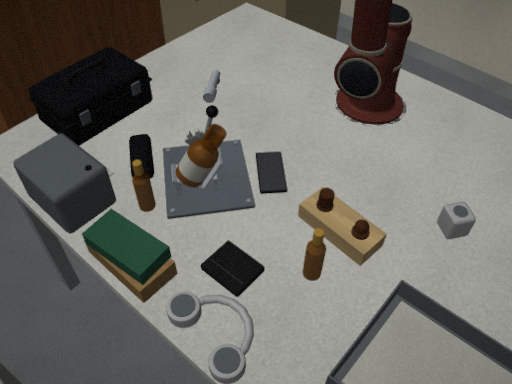

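View pics/top0.png

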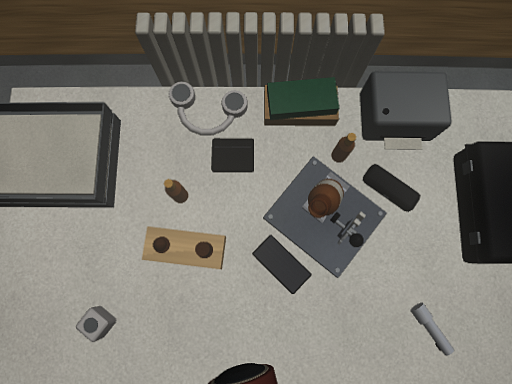

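View pics/wrist0.png

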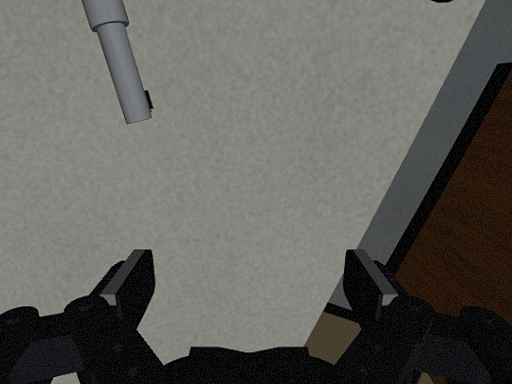

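The scene view shows the cradle at about (205,175), the rack at (340,223) and spray bottles at (144,188) and (314,258). In the top view the cradle is at (325,215) and the rack at (184,247). Next: zooming in and adding ray helpers.

```bash
cat > h.py <<'E'
import numpy as np, cv2
from scipy.spatial.transform import Rotation as R
from plant import eyes, state
def Rq(q): return R.from_quat([q[1],q[2],q[3],q[0]])
def campose(name,tp=None,tq=None):
    p=eyes.camera_params(name)
    if name=="wrist":
        T=p["T_tool_cam"]; Rt=Rq(tq).as_matrix()
        return p,Rt@T[:3,:3],Rt@T[:3,3]+tp
    return p,Rq(p["rotation"]).as_matrix(),p["position"]
def ray(name,uv,tp=None,tq=None):
    p,M,o=campose(name,tp,tq)
    d=np.array([(uv[0]-p["cx"])/p["fx"],(uv[1]-p["cy"])/p["fy"]]); s=d.copy()
    for _ in range(20): s=d/(1+p["k1"]*(s@s))
    v=M@np.array([s[0],s[1],1]); return o,v/np.linalg.norm(v)
def onplane(name,uv,z,tp=None,tq=None):
    o,v=ray(name,uv,tp,tq); return o+v*(z-o[2])/v[2]
def tri(r1,r2):
    (a,u),(b,v)=r1,r2
    s,t=np.linalg.lstsq(np.stack([u,-v],1),b-a,rcond=None)[0]
    return (a+s*u+b+t*v)/2, np.linalg.norm(a+s*u-b-t*v)
def proj(name,X,tp=None,tq=None):
    p,M,o=campose(name,tp,tq); c=M.T@(np.asarray(X)-o); s=c[:2]/c[2]; s=s*(1+p["k1"]*(s@s))
    return np.array([s[0]*p["fx"]+p["cx"],s[1]*p["fy"]+p["cy"]])
def crop(f,x0,y0,x1,y1,k,out):
    im=cv2.imread(f)[y0:y1,x0:x1]; cv2.imwrite(out,cv2.resize(im,None,fx=k,fy=k,interpolation=cv2.INTER_CUBIC))
E
python3 - <<'E'
from h import *
crop("pics/top0.png",255,130,395,285,5,"pics/c1.png")
crop("pics/top0.png",135,170,240,275,5,"pics/c2.png")
crop("pics/scene0.png",150,90,260,220,4.5,"pics/c3.png")
crop("pics/scene0.png",290,180,390,285,5,"pics/c4.png")
E
```

```text
(no output)
```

View pics/c1.png

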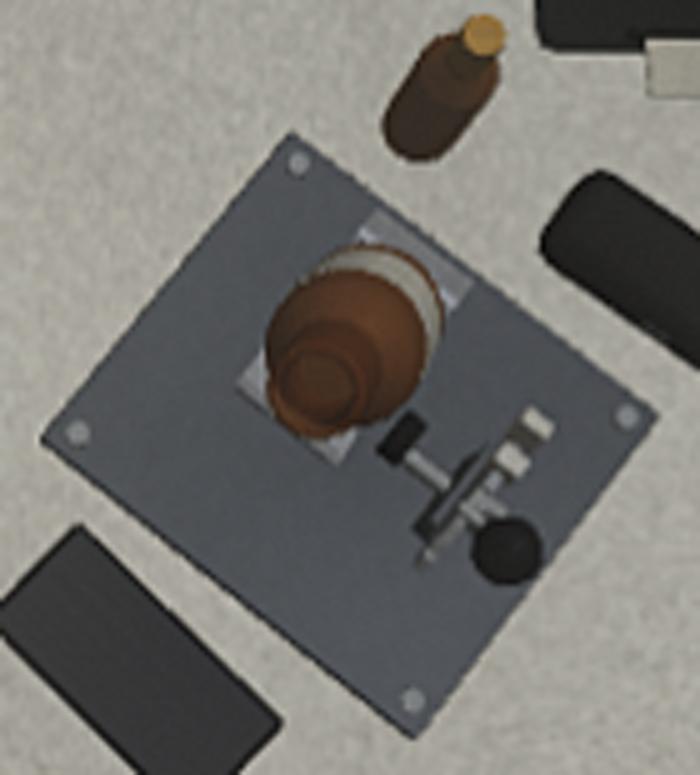

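View pics/c2.png

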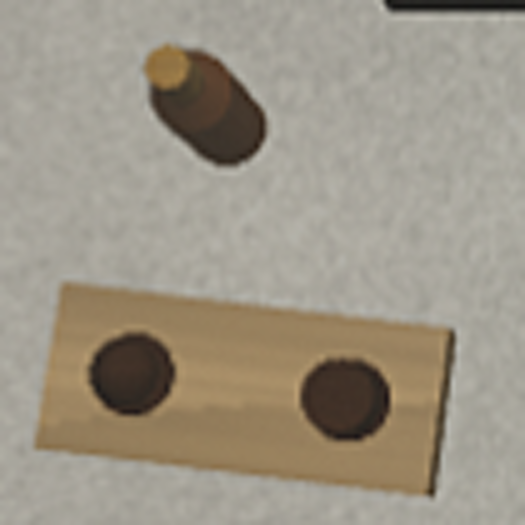

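View pics/c3.png

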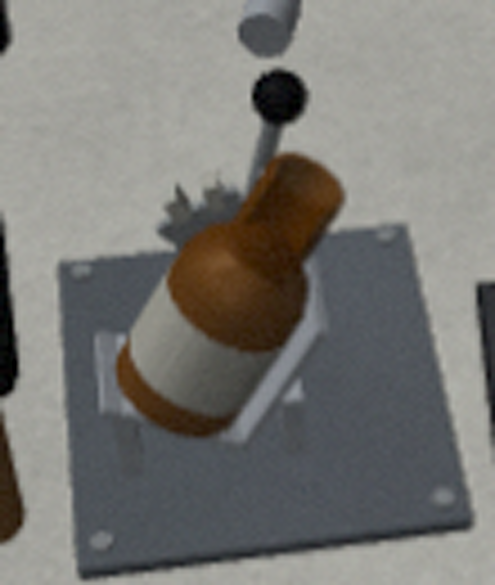

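View pics/c4.png

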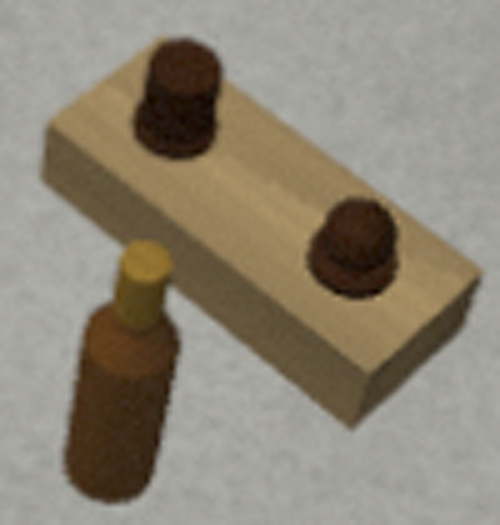

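```bash
python3 - <<'E'
from h import *
im=eyes  # noqa
P=[(313.2,156.6),(263.4,217.4),(338,278),(386.6,212.6)] # +x+y, -x+y, -x-y, +x-y
W=np.array([onplane("top",p,0.012)[:2] for p in P]); print(W)
Sc=[(150+60/4.5,90+575/4.5)]
print([np.linalg.norm(W[i]-W[(i+1)%4]) for i in range(4)])
c=W.mean(0); ex=(W[0]+W[3]-W[1]-W[2]); ex/=np.linalg.norm(ex); ey=(W[0]+W[1]-W[2]-W[3]); ey/=np.linalg.norm(ey)
ya=np.arctan2(ex[1],ex[0]); yb=np.arctan2(-ey[0],ey[1]); y=(ya+yb)/2; print("yaw",ya,yb)
# scene plate corners too (crop c3)
S=[(80,577),(470,525),(408,225),(60,262)]
WS=np.array([onplane("scene",(150+a/4.5,90+b/4.5),0.012)[:2] for a,b in S]); print("scene",WS, WS.mean(0), c)
print([np.linalg.norm(WS[i]-WS[(i+1)%4]) for i in range(4)])
# knob
kt=(255+507/5,130+550/5); ks=(150+279/4.5,90+97/4.5)
print("knob",tri(ray("top",kt),ray("scene",ks)))
# mouth
mt=(255+317/5,130+390/5); ms=(150+320/4.5,90+185/4.5)
print("mouth",tri(ray("top",mt),ray("scene",ms)))
# rack, z=.046
Q=[(63,284),(453,330),(433,494),(36,447)]
WR=np.array([onplane("top",(135+a/5,170+b/5),0.046)[:2] for a,b in Q]); print("rack",WR,WR.mean(0)); print([np.linalg.norm(WR[i]-WR[(i+1)%4]) for i in range(4)])
hs=onplane("top",(135+345/5,170+398/5),.087); print("head",hs)
ts=(290+185/5,180+62/5);tt=(135+347/5,170+398/5); 
print("headtop",tri(ray("top",tt),ray("scene",ts)))
for u in [(345,395),(133,373)]:
  print("collar z .049",onplane("top",(135+u[0]/5,170+u[1]/5),.049+.02))
E
```

```text
[[ 0.73502269 -0.12386168]
 [ 0.56741544  0.01173852]
 [ 0.41109359 -0.1804198 ]
 [ 0.58153613 -0.31605794]]
[np.float64(0.21559128765433308), np.float64(0.24771221502361024), np.float64(0.21782646099729183), np.float64(0.24596244676831683)]
yaw -0.6761795906465222 -0.6784181257966685
scene [[ 0.7418711  -0.11479866]
 [ 0.57418098  0.01928981]
 [ 0.41451704 -0.17207672]
 [ 0.58292476 -0.31110674]] [ 0.57837347 -0.14467308] [ 0.57376696 -0.15215022]
[np.float64(0.21470839251642243), np.float64(0.24922625211574356), np.float64(0.2183815591879031), np.float64(0.2525882002347219)]
knob (array([ 0.49691214, -0.19538603,  0.15202975]), np.float64(0.002467101652084582))
mouth (array([ 0.56260713, -0.10292876,  0.18314943]), np.float64(0.009950747759393627))
rack [[0.53696569 0.30754468]
 [0.51485459 0.10790462]
 [0.4330745  0.11630996]
 [0.4546941  0.31658504]] [0.48489722 0.21208608]
[np.float64(0.20086078573552665), np.float64(0.08221090150119817), np.float64(0.20143861015599257), np.float64(0.08276679696680067)]
head [0.47815204 0.15616246 0.087     ]
headtop (array([0.47688007, 0.15731997, 0.08655609]), np.float64(0.004866134998639606))
collar z .049 [0.48057843 0.15860603 0.069     ]
collar z .049 [0.49059674 0.26381229 0.069     ]
```

```bash
cat >> h.py <<'E'
def down(yaw): # tool z down, tool x at yaw
    c,s=np.cos(yaw),np.sin(yaw); return R.from_matrix(np.array([[c,s,0],[s,-c,0],[0,0,-1]]))
def go(p,Rt):
    s=state(); R0=Rq(s["tool_rot"]); print("lin",np.round(R0.inv().apply(np.array(p)-s["tool_pos"]),4),"rot",np.round(np.degrees((R0.inv()*Rt).as_rotvec()),2), "t",s["time"])
E
python3 - <<'E'
from h import *
go([0.51,-0.205,0.30],down(np.radians(51.2)))
E
```

```text
lin [ 0.4003 -0.2479 -0.0692] rot [ -0.09  -0.04 -29.84] t 0.15
```

Emit:
apply_moves:
  commands:
    - {"linear": [0.05, -0.03, -0.02], "delta_rot": [0, 0, -6], "fingers": 0}
    - {"linear": [0.1, -0.06, -0.04], "delta_rot": [0, 0, -12], "fingers": 0}
    - {"linear": [0.14, -0.09, -0.06], "delta_rot": [0, 0, -18], "fingers": 0}
    - {"linear": [0.18, -0.11, -0.07], "delta_rot": [0, 0, -24], "fingers": 0}
    - {"linear": [0.22, -0.135, -0.07], "delta_rot": [0, 0, -29.8], "fingers": 0}
    - {"linear": [0.26, -0.16, -0.07], "delta_rot": [0, 0, -29.8], "fingers": 0}
    - {"linear": [0.3, -0.185, -0.07], "delta_rot": [0, 0, -29.8], "fingers": 0}
    - {"linear": [0.34, -0.21, -0.07], "delta_rot": [0, 0, -29.8], "fingers": 0}

```text
time: 0.95
tool_pos: [0.4623, -0.2692, 0.3013]
tool_rot: [0.0, 0.902, 0.432, 0.0]
contact_force: [0.2, 0.5, -0.3]
gripper_width: 1.001
```

Emit:
apply_moves:
  commands:
    - {"linear": [0.035, 0.02, 0], "delta_rot": [0, 0, 0], "fingers": 0}
    - {"linear": [0.07, 0.01, 0], "delta_rot": [0, 0, 0], "fingers": 0}
    - {"linear": [0.07, 0.0, 0], "delta_rot": [0, 0, 0], "fingers": 0}
    - {"linear": [0.07, 0.0, 0], "delta_rot": [0, 0, 0], "fingers": 0}
    - {"linear": [0.07, 0.0, 0], "delta_rot": [0, 0, 0], "fingers": 0}
    - {"linear": [0.07, 0.0, 0], "delta_rot": [0, 0, 0], "fingers": 0}
    - {"linear": [0.07, 0.0, 0], "delta_rot": [0, 0, 0], "fingers": 0}
    - {"linear": [0.07, 0.0, 0], "delta_rot": [0, 0, 0], "fingers": 0}

```text
time: 1.75
tool_pos: [0.5051, -0.2173, 0.3013]
tool_rot: [0.0, 0.902, 0.431, 0.0]
contact_force: [-0.1, -0.4, -0.2]
gripper_width: 1.002
```

```bash
python3 - <<'E'
from h import *
s=state(); print(s["time"],s["tool_pos"],s["tool_rot"],s["contact_force"])
np.save("w1.npy",np.r_[s["tool_pos"],s["tool_rot"]])
cv2.imwrite("pics/w1.png",eyes.grab_frame("wrist")[:,:,::-1])
crop("pics/w1.png",0,0,512,384,1.5,"pics/w1b.png")
E
```

```text
1.75 [ 0.50511241 -0.21734795  0.30134246] [6.26180306e-05 9.02275404e-01 4.31160168e-01 1.70886944e-05] [-0.05947575 -0.43201555 -0.24912307]
```

View pics/w1b.png

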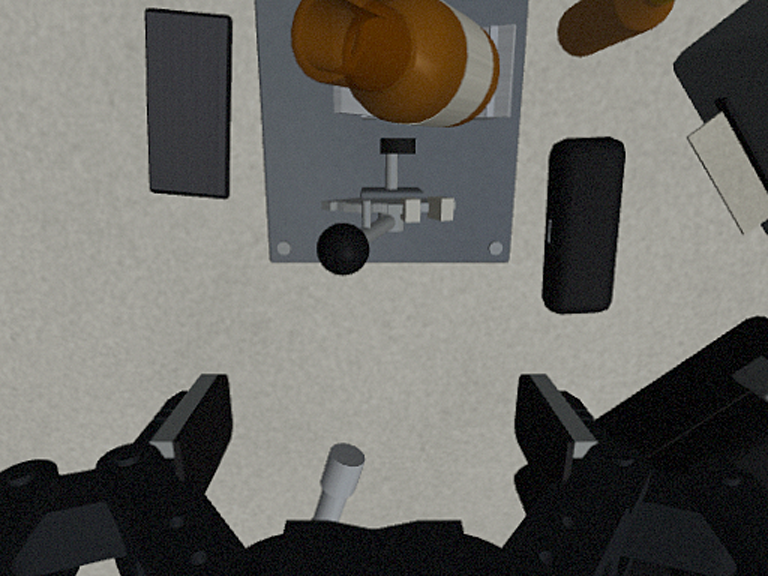

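The wrist view shows the knob at about (229,166) px, the white teeth at (275,140) and (296,139), and the plate's near corners at (180,175) and (340,175).

```bash
python3 - <<'E'
from h import *
w=np.load("w1.npy"); tp,tq=w[:3],w[3:]
a=onplane("wrist",(270/1.5,262/1.5),.012,tp,tq); b=onplane("wrist",(510/1.5,262/1.5),.012,tp,tq)
print("corners -x-y,+x-y",a,b,np.linalg.norm(a-b))
ex=(b-a)/np.linalg.norm(b-a); yaw=np.arctan2(ex[1],ex[0]); print("yaw",yaw)
ey=np.array([-ex[1],ex[0],0]); o=(a+b)/2+.155*ey; o[2]=0; print("origin",o)
kr=ray("wrist",(343/1.5,249/1.5),tp,tq)
kt=ray("top",(255+507/5,130+550/5)); ks=ray("scene",(150+279/4.5,90+97/4.5))
print(tri(kr,kt),tri(kr,ks)); k=onplane("wrist",(343/1.5,249/1.5),.155,tp,tq);print(k)
piv=o-.112*ey; piv[2]=.035; d=k-piv; print("piv",piv,"local dx,dy",d@ex,d@ey,"ang",np.arctan2(d@ex,.12))
n=piv+.125*np.array([0,0,np.cos(.3)])+.125*np.sin(.3)*ex; print("notch",n)
ax=np.array([-.5*ex[0],-.5*ex[1],np.cos(np.pi/6)])
# teeth wrist
for u in [(412,210),(446,209)]: 
  q=onplane("wrist",(u[0]/1.5,u[1]/1.5),.11,tp,tq); print("tooth",(q-piv)@ex,(q-piv)@ey)
E
```

```text
corners -x-y,+x-y [ 0.41419231 -0.18096013  0.012     ] [ 0.5849816  -0.31913827  0.012     ] 0.21968655573404947
yaw -0.6802386859306419
origin [ 0.59707864 -0.1295487   0.        ]
(array([ 0.49810235, -0.1974064 ,  0.14736918]), np.float64(0.0004605060641464221)) (array([ 0.49759629, -0.19554345,  0.15164129]), np.float64(0.003572075117766626))
[ 0.49958449 -0.19626618  0.155     ]
piv [ 0.52663304 -0.21662003  0.035     ] local dx,dy -0.03383028732188072 -0.0011894101792705193 ang -0.2747873596647951
notch [ 0.55535105 -0.23985451  0.15441706]
tooth 0.01112686205315321 0.01667286893642306
tooth 0.0344379267208732 0.01738230695676563
```

```bash
python3 - <<'E'
from h import *
go([0.4993,-0.1965,0.138],down(np.radians(51.0)))
E
```

```text
lin [ 0.0124 -0.0176  0.1633] rot [0.  0.  0.1] t 1.8
```

Emit:
apply_moves:
  commands:
    - {"linear": [0.012, -0.0175, 0], "delta_rot": [0, 0, 0], "fingers": 0}
    - {"linear": [0.012, -0.0175, 0.04], "delta_rot": [0, 0, 0], "fingers": 0}
    - {"linear": [0.012, -0.0175, 0.08], "delta_rot": [0, 0, 0], "fingers": 0}
    - {"linear": [0.012, -0.0175, 0.12], "delta_rot": [0, 0, 0], "fingers": 0}
    - {"linear": [0.012, -0.0175, 0.163], "delta_rot": [0, 0, 0], "fingers": 0}
    - {"linear": [0.012, -0.0175, 0.163], "delta_rot": [0, 0, 0], "fingers": 120}
    - {"linear": [0.012, -0.0175, 0.163], "delta_rot": [0, 0, 0], "fingers": 120}
    - {"linear": [0.012, -0.0175, 0.163], "delta_rot": [0, 0, 0], "fingers": 120}

```text
time: 2.6
tool_pos: [0.501, -0.1973, 0.1415]
tool_rot: [0.002, 0.902, 0.432, 0.001]
contact_force: [0.2, -1.0, 0.2]
gripper_width: 0.538
```

```bash
python3 - <<'E'
from h import *
s=state(); print(s["time"],s["tool_pos"],s["gripper_width"],s["contact_force"])
cv2.imwrite("pics/w2.png",eyes.grab_frame("wrist")[:,:,::-1])
E
```

```text
2.6 [ 0.50097544 -0.19731216  0.14149884] 0.537666693900319 [ 0.18801042 -1.01570157  0.22724271]
```

View pics/w2.png

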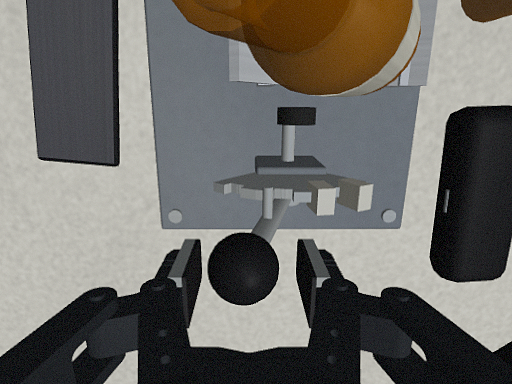

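Emit:
apply_moves:
  commands:
    - {"linear": [0, 0, 0], "delta_rot": [0, 0, 0], "fingers": 150}
    - {"linear": [0, 0, 0], "delta_rot": [0, 0, 0], "fingers": 150}
    - {"linear": [0, 0.01, 0], "delta_rot": [0, 0, 0], "fingers": 150}
    - {"linear": [0, 0.02, 0], "delta_rot": [0, 0, 0], "fingers": 150}
    - {"linear": [0, 0.03, 0], "delta_rot": [0, 0, 0], "fingers": 150}
    - {"linear": [0, 0.04, 0], "delta_rot": [0, 0, 0], "fingers": 150}
    - {"linear": [0, 0.05, 0], "delta_rot": [0, 0, 0], "fingers": 150}
    - {"linear": [0, 0.06, 0], "delta_rot": [0, 0, 0], "fingers": 150}

```text
time: 3.45
tool_pos: [0.5466, -0.2345, 0.1379]
tool_rot: [-0.0, 0.902, 0.432, -0.0]
contact_force: [-0.7, 0.7, -0.7]
gripper_width: 0.411
```

```bash
python3 - <<'E'
from h import *
go([0.5565,-0.2408,0.139],down(np.radians(51.0)))
E
```

```text
lin [ 0.0013  0.0116 -0.0012] rot [-0.03  0.01  0.15] t 3.45
```

Emit:
apply_moves:
  commands:
    - {"linear": [0, 0.005, 0], "delta_rot": [0, 0, 0], "fingers": 150}
    - {"linear": [0, 0.01, 0], "delta_rot": [0, 0, 0], "fingers": 150}
    - {"linear": [0, 0.01, 0], "delta_rot": [0, 0, 0], "fingers": 150}
    - {"linear": [0, 0.01, 0], "delta_rot": [0, 0, 0], "fingers": 150}
    - {"linear": [0, 0.01, 0], "delta_rot": [0, 0, 0], "fingers": 150}
    - {"linear": [0, 0.01, 0], "delta_rot": [0, 0, 0], "fingers": 140}
    - {"linear": [0, 0.01, 0], "delta_rot": [0, 0, 0], "fingers": 120}
    - {"linear": [0, 0.01, 0], "delta_rot": [0, 0, 0], "fingers": 100}

```text
time: 4.25
tool_pos: [0.5539, -0.2402, 0.1385]
tool_rot: [0.0, 0.902, 0.432, 0.0]
contact_force: [-0.1, -0.1, 0.4]
gripper_width: 0.614
```

```bash
python3 - <<'E'
from h import *
s=state(); tp,tq=s["tool_pos"],s["tool_rot"]; print(s["time"],tp,s["gripper_width"])
im=eyes.grab_frame("wrist"); cv2.imwrite("pics/w3.png",im[:,:,::-1]); np.save("w3.npy",np.r_[tp,tq])
E
```

```text
4.25 [ 0.55388288 -0.24017181  0.13854137] 0.6136468274010313
```

View pics/w3.png

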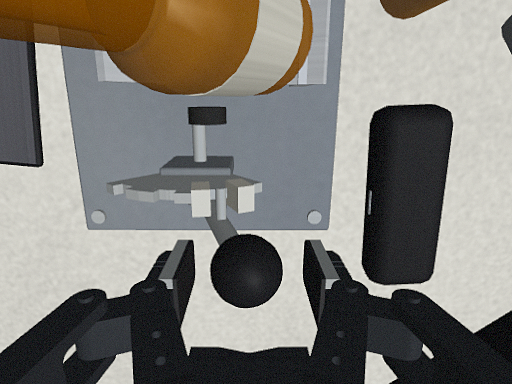

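The knob is now at (246,271) and the rod passes between the two white teeth, at (201,198) and (240,197).

```bash
python3 - <<'E'
from h import *
w=np.load("w3.npy"); tp,tq=w[:3],w[3:]
yaw=-.6802; ex=np.array([np.cos(yaw),np.sin(yaw),0]); piv=np.array([.52663,-.21662,.035])
k=onplane("wrist",(246,271),.1545,tp,tq); print(k,"ang",np.arcsin((k-piv)@ex/.125))
a=onplane("wrist",(88,230),.012,tp,tq); b=onplane("wrist",(329,230),.012,tp,tq); print(a,b,np.linalg.norm(a-b)); m=(a+b)/2; print(m+.155*np.array([-ex[1],ex[0],0]), "ang rel plate", np.arcsin((k-m)@ex/.125))
E
```

```text
[ 0.55304202 -0.24035276  0.1545    ] ang 0.2876348458907478
[ 0.4145872  -0.18157133  0.012     ] [ 0.58466827 -0.31857926  0.012     ] 0.2184004178912609
[ 0.59711476 -0.12957102  0.012     ] ang rel plate 0.2872275008901929
```

Emit:
apply_moves:
  commands:
    - {"linear": [0, 0, 0], "delta_rot": [0, 0, 0], "fingers": 0}
    - {"linear": [0, 0, 0], "delta_rot": [0, 0, 0], "fingers": 0}
    - {"linear": [0, 0, -0.02], "delta_rot": [0, 0, 0], "fingers": 0}
    - {"linear": [0, 0, -0.06], "delta_rot": [0, 0, 0], "fingers": 0}
    - {"linear": [0, 0, -0.1], "delta_rot": [0, 0, 0], "fingers": 0}
    - {"linear": [0.03, 0, -0.14], "delta_rot": [0, 0, 0], "fingers": 0}
    - {"linear": [0.06, -0.01, -0.18], "delta_rot": [0, 0, 0], "fingers": 0}
    - {"linear": [0.09, -0.02, -0.18], "delta_rot": [0, 0, 0], "fingers": 0}

```text
time: 5.1
tool_pos: [0.5974, -0.1578, 0.3268]
tool_rot: [0.005, 0.902, 0.431, 0.004]
contact_force: [-0.2, 0.8, -0.2]
gripper_width: 0.995
```

Emit:
apply_moves:
  commands:
    - {"linear": [0.01, -0.03, 0], "delta_rot": [0, 0, 0], "fingers": 0}
    - {"linear": [0.01, -0.05, 0], "delta_rot": [0, 0, 0], "fingers": 0}
    - {"linear": [0.01, -0.06, 0], "delta_rot": [0, 0, 0], "fingers": 0}
    - {"linear": [0.01, -0.06, 0], "delta_rot": [0, 0, 0], "fingers": 0}
    - {"linear": [0.01, -0.06, 0], "delta_rot": [0, 0, 0], "fingers": 0}
    - {"linear": [0.01, -0.06, 0], "delta_rot": [0, 0, 0], "fingers": 0}
    - {"linear": [0.01, -0.06, 0], "delta_rot": [0, 0, 0], "fingers": 0}
    - {"linear": [0.01, -0.06, 0], "delta_rot": [0, 0, 0], "fingers": 0}

```text
time: 5.9
tool_pos: [0.5544, -0.1126, 0.318]
tool_rot: [-0.0, 0.902, 0.431, -0.0]
contact_force: [-0.1, -0.3, 0.3]
gripper_width: 0.999
```

```bash
python3 - <<'E'
from h import *
s=state(); tp,tq=s["tool_pos"],s["tool_rot"]; print(s["time"],tp,s["gripper_width"])
im=eyes.grab_frame("wrist"); cv2.imwrite("pics/w4.png",im[:,:,::-1]); np.save("w4.npy",np.r_[tp,tq])
crop("pics/w4.png",0,0,512,384,1.5,"pics/w4b.png")
E
```

```text
5.9 [ 0.55441588 -0.1126056   0.31803971] 0.9988040043783664
```

View pics/w4b.png

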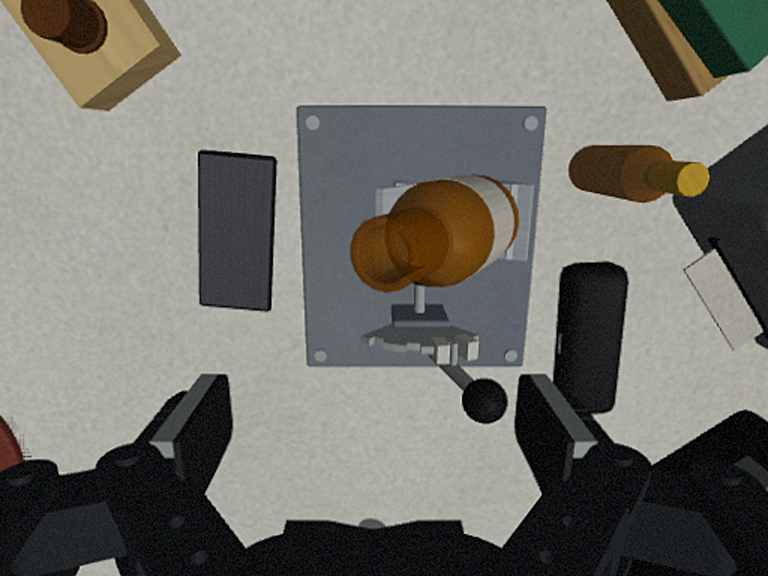

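The mouth shows at about (257,169) px, and all four plate corners are in view. Zooming on the mouth.

```bash
python3 - <<'E'
from h import *
crop("pics/w4.png",215,110,360,220,5,"pics/w4c.png")
im=cv2.imread("pics/w4c.png"); im=np.clip(im.astype(float)*1.5,0,255).astype(np.uint8); cv2.imwrite("pics/w4c.png",im)
w=np.load("w4.npy"); tp,tq=w[:3],w[3:]
P=np.array([(545,107),(297,107),(307,366),(523,366)])/1.5
W=np.array([onplane("wrist",p,.012,tp,tq)[:2] for p in P]); print(W,[np.linalg.norm(W[i]-W[(i+1)%4]) for i in range(4)])
ex=(W[0]+W[3]-W[1]-W[2]); ey=(W[0]+W[1]-W[2]-W[3])
print(np.arctan2(ex[1],ex[0]),np.arctan2(-ey[0],ey[1])); ey/=np.linalg.norm(ey); print("orig",W.mean(0)+.03*ey)
E
```

```text
[[ 0.73852654 -0.12475697]
 [ 0.56975585  0.01096949]
 [ 0.41407833 -0.18058767]
 [ 0.58462045 -0.31860973]] [np.float64(0.21657612066820925), np.float64(0.24683928382541262), np.float64(0.21939622445440707), np.float64(0.24751965548687543)]
-0.6788574041770052 -0.6767243897513713
orig [ 0.59553257 -0.12985737]
```

View pics/w4c.png

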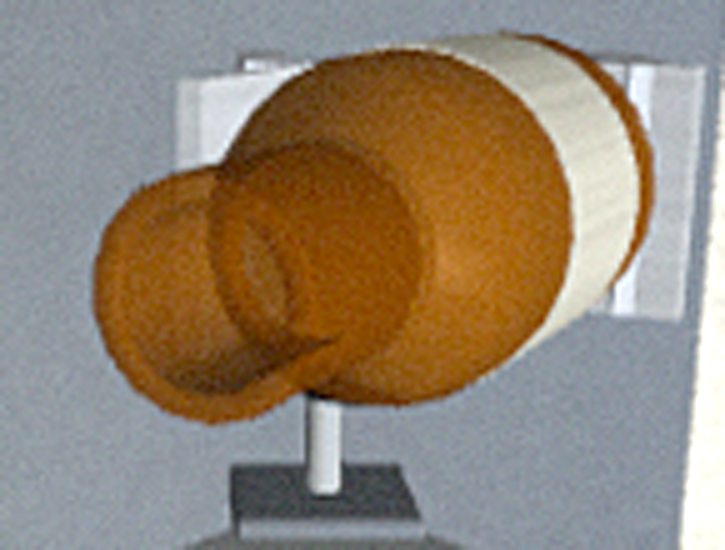

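```bash
python3 - <<'E'
from h import *
w=np.load("w4.npy"); tp,tq=w[:3],w[3:]
yaw=-.679; ex=np.array([np.cos(yaw),np.sin(yaw),0]); ey=np.array([-ex[1],ex[0],0]); o=np.array([.5965,-.1297,0])
f=lambda x,y:(215+x/5,110+y/5)
L=ray("wrist",f(95,295),tp,tq); T=ray("wrist",f(212,167),tp,tq); B=ray("wrist",f(208,424),tp,tq)
# left rim ray on local y=0 plane as function of depth
for z in (.16,.17,.18,.19): 
  l=onplane("wrist",f(95,295),z,tp,tq)-o; c=(onplane("wrist",f(212,167),z,tp,tq)+onplane("wrist",f(208,424),z,tp,tq))/2-o
  h=np.linalg.norm(onplane("wrist",f(212,167),z,tp,tq)-onplane("wrist",f(208,424),z,tp,tq))
  print(z,"left",l@ex,l@ey,"cen",c@ex,c@ey,"width",h)
tr=tri(ray("wrist",f(210,295),tp,tq),ray("top",(255+317/5,130+385/5))); print(tr,(tr[0]-o)@ex,(tr[0]-o)@ey)
print("spray_a",onplane("top",(135+167/5,170+68/5),.154),"spray_b",onplane("top",(255+484/5,130+36/5),.154))
m=o-.055*ex; m[2]=.175; a=np.array([-.5*ex[0],-.5*ex[1],np.cos(np.pi/6)])
Rt=R.from_matrix(np.stack([ey,np.cross(-a,ey),-a],1))
print("mouth guess",m); go(m+.14*a,Rt)
E
```

```text
0.16 left -0.05683962968857825 -0.005572291978456252 cen -0.034997601694265246 -0.006247900168705703 width 0.049880124146657635
0.17 left -0.05637142433171846 -0.0033929083202427985 cen -0.03525366649528619 -0.004046113698319968 width 0.048226125470334225
0.18 left -0.055903218974858664 -0.0012135246620293407 cen -0.03550973129630722 -0.0018443272279343036 width 0.04657212679401088
0.19 left -0.05543501361799897 0.000965858996184058 cen -0.035765796097328245 0.0003574592424513576 width 0.04491812811768752
(array([ 0.56819361, -0.10782024,  0.18102656]), np.float64(0.0006795591441541955)) -0.035768882474283836 -0.0007499830822689919
spray_a [0.62584706 0.23462336 0.154     ] spray_b [ 0.74113314 -0.19603103  0.154     ]
mouth guess [ 0.55369894 -0.09515917  0.175     ]
lin [ 0.0131 -0.0814  0.0219] rot [-3.002e+01  0.000e+00  3.000e-02] t 5.95
```

Emit:
apply_moves:
  commands:
    - {"linear": [0.003, -0.016, 0], "delta_rot": [-8, 0, 0], "fingers": 0}
    - {"linear": [0.007, -0.032, 0.0], "delta_rot": [-16, 0, 0], "fingers": 0}
    - {"linear": [0.01, -0.048, 0.0], "delta_rot": [-24, 0, 0], "fingers": 0}
    - {"linear": [0.013, -0.062, 0.01], "delta_rot": [-30, 0, 0], "fingers": 0}
    - {"linear": [0.013, -0.062, 0.01], "delta_rot": [-30, 0, 0], "fingers": 0}
    - {"linear": [0.013, -0.062, 0.01], "delta_rot": [-30, 0, 0], "fingers": 0}
    - {"linear": [0.013, -0.062, 0.01], "delta_rot": [-30, 0, 0], "fingers": 0}
    - {"linear": [0.013, -0.062, 0.01], "delta_rot": [-30, 0, 0], "fingers": 0}

```text
time: 6.75
tool_pos: [0.5153, -0.0641, 0.3102]
tool_rot: [0.234, 0.871, 0.416, 0.112]
contact_force: [-0.3, -1.5, -0.4]
gripper_width: 1.001
```

```bash
python3 - <<'E'
from h import *
s=state(); tp,tq=s["tool_pos"],s["tool_rot"]; print(s["time"],tp,tq,s["joint_pos"])
im=eyes.grab_frame("wrist"); cv2.imwrite("pics/w5.png",im[:,:,::-1]); np.save("w5.npy",np.r_[tp,tq])
crop("pics/w5.png",160,120,320,240,5,"pics/w5b.png")
E
```

```text
6.75 [ 0.51531345 -0.06405707  0.31020845] [0.23392285 0.87143659 0.41624899 0.11231716] [-0.12496516 -0.52831098  2.03136545 -0.2867262   1.19495175  0.60000555]
```

View pics/w5b.png

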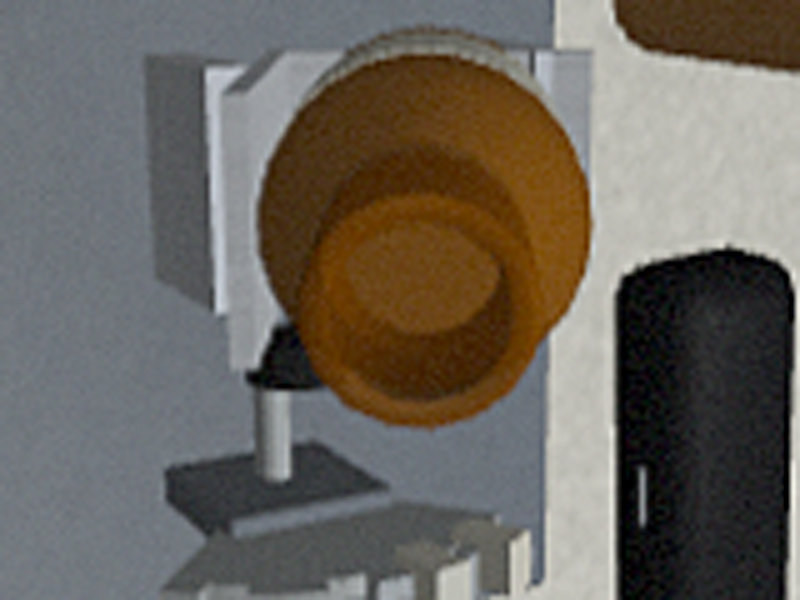

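The rim shows face-on as a clean ellipse centred at about (244.6,182) px, 48.6 px wide.

```bash
python3 - <<'E'
from h import *
yaw=-.679; ex=np.array([np.cos(yaw),np.sin(yaw),0]); ey=np.array([-ex[1],ex[0],0]); o=np.array([.5965,-.1297,0])
w=np.load("w5.npy"); tp,tq=w[:3],w[3:]
r5=ray("wrist",(244.6,182.0),tp,tq)
w=np.load("w4.npy"); r4=ray("wrist",(215+210/5,110+295/5),w[:3],w[3:])
rt=ray("top",(255+317/5,130+385/5)); rs=ray("scene",(150+312/4.5,90+188/4.5))
loc=lambda p:np.round([(p-o)@ex,(p-o)@ey,p[2]],4)
for n,r in (("w4",r4),("top",rt),("scene",rs)):
  q,e=tri(r5,r); print(n,loc(q),e)
for y in (0,):
  t=-((r5[0]-o)@ey)/(r5[1]@ey); print("y0",loc(r5[0]+t*r5[1]),t)
p,M,c=campose("wrist",tp,tq)
for d in (.27,.28,.29,.30):
  pt=r5[0]+d*r5[1]; print(d,loc(pt))
# w5 width
dx=(ray("wrist",(160+302/5,182),tp,tq)[1],ray("wrist",(160+545/5,182),tp,tq)[1]); an=np.arccos(dx[0]@dx[1]); print("dist by size",.0225/np.tan(an/2))
# plate right-bottom corner check
E
```

```text
w4 [-0.0353 -0.0005  0.1856] 0.0008792747953828634
top [-3.770e-02 -1.000e-04  1.894e-01] 0.0006881847251226117
scene [-0.0402  0.0024  0.1864] 0.009144516948860855
y0 [-0.0371 -0.      0.1888] 0.2912633306488067
0.27 [-0.0472  0.0053  0.2068]
0.28 [-0.0425  0.0028  0.1983]
0.29 [-0.0377  0.0003  0.1899]
0.3 [-0.033  -0.0022  0.1814]
dist by size 0.30026774718051374
```

```bash
python3 - <<'E'
from h import *
go([0.478,0.158,0.25],down(np.radians(51.1)))
E
```

```text
lin [ 0.1493 -0.1758 -0.0324] rot [ 3.006e+01 -4.000e-02 -3.000e-02] t 6.8
```

Emit:
apply_moves:
  commands:
    - {"linear": [0.025, -0.03, -0.006], "delta_rot": [6, 0, 0], "fingers": 0}
    - {"linear": [0.05, -0.06, -0.012], "delta_rot": [12, 0, 0], "fingers": 0}
    - {"linear": [0.075, -0.09, -0.018], "delta_rot": [18, 0, 0], "fingers": 0}
    - {"linear": [0.1, -0.12, -0.024], "delta_rot": [24, 0, 0], "fingers": 0}
    - {"linear": [0.13, -0.15, -0.03], "delta_rot": [30, 0, 0], "fingers": 0}
    - {"linear": [0.149, -0.176, -0.032], "delta_rot": [30, 0, 0], "fingers": 0}
    - {"linear": [0.149, -0.176, -0.032], "delta_rot": [30, 0, 0], "fingers": 0}
    - {"linear": [0.149, -0.176, -0.032], "delta_rot": [30, 0, 0], "fingers": 0}

```text
time: 7.6
tool_pos: [0.477, 0.1585, 0.248]
tool_rot: [0.0, 0.902, 0.432, -0.0]
contact_force: [0.5, -0.0, -0.4]
gripper_width: 0.999
```

```bash
python3 - <<'E'
from h import *
s=state(); tp,tq=s["tool_pos"],s["tool_rot"]; print(s["time"],tp,tq,s["joint_pos"])
im=eyes.grab_frame("wrist"); cv2.imwrite("pics/w6.png",im[:,:,::-1]); np.save("w6.npy",np.r_[tp,tq])
crop("pics/w6.png",0,0,512,384,1.5,"pics/w6b.png")
E
```

```text
7.6 [0.47700427 0.15848493 0.24801556] [ 1.73842028e-04  9.01864066e-01  4.32019796e-01 -2.68271257e-04] [ 1.72884504e-01 -2.55342325e-01  1.87117158e+00 -4.80307228e-04
  1.52618592e+00  8.50239987e-01]
```

View pics/w6b.png

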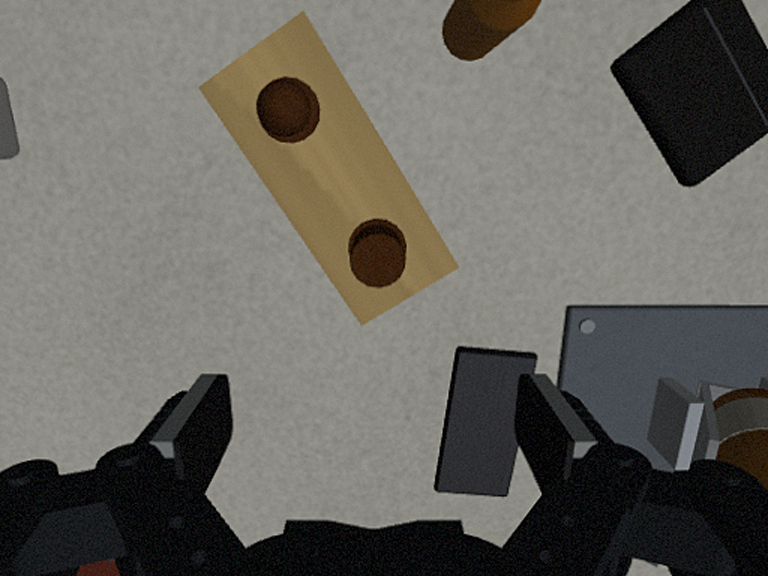

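The flat-topped stopper's head shows at (252.5,173), with its collar just behind it. The ball-headed one is at (192,72).

```bash
python3 - <<'E'
from h import *
w=np.load("w6.npy"); tp,tq=w[:3],w[3:]
crop("pics/w6.png",215,130,295,200,8,"pics/w6c.png")
print(onplane("wrist",(252.7,173.3),.092,tp,tq),onplane("wrist",(251.5,168),.052,tp,tq))
C=[(303,12),(459,267),(362,325),(199,88)]; W=np.array([onplane("wrist",(a/1.5,b/1.5),.046,tp,tq)[:2] for a,b in C]);c=W.mean(0); u=W[0]+W[3]-W[1]-W[2];u/=np.linalg.norm(u);print(c,c-.055*u,[np.linalg.norm(W[i]-W[(i+1)%4]) for i in range(4)])
E
```

```text
[0.48284049 0.15860948 0.092     ] [0.48003274 0.15639021 0.052     ]
[0.48774135 0.21297973] [0.48176965 0.15830489] [np.float64(0.19954354937311966), np.float64(0.08445614357848802), np.float64(0.19942485935529017), np.float64(0.08421771283213862)]
```

View pics/w6c.png

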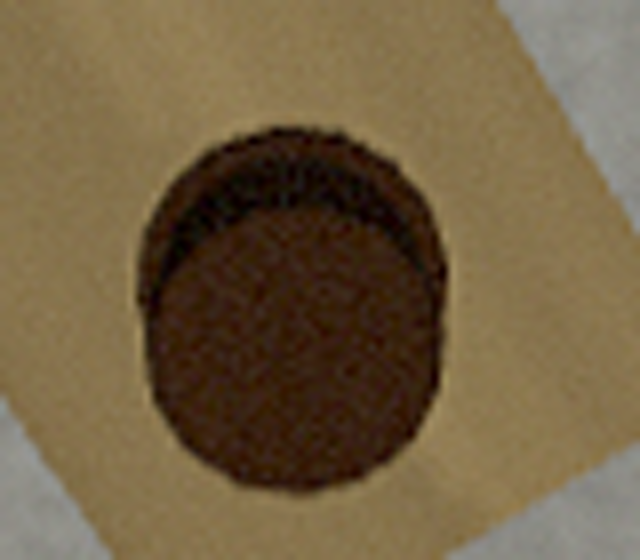

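```bash
python3 - <<'E'
from h import *
w=np.load("w6.npy"); print(onplane("wrist",(251.75,173.5),.092,w[:3],w[3:]))
go([0.482,0.1587,0.055],down(np.radians(51.1)))
E
```

```text
[0.48201865 0.15902258 0.092     ]
lin [0.0035 0.0032 0.1935] rot [ 0.04 -0.01  0.03] t 7.65
```

Emit:
apply_moves:
  commands:
    - {"linear": [0.0035, 0.0035, 0.04], "delta_rot": [0, 0, 0], "fingers": 0}
    - {"linear": [0.0035, 0.0035, 0.08], "delta_rot": [0, 0, 0], "fingers": 0}
    - {"linear": [0.0035, 0.0035, 0.12], "delta_rot": [0, 0, 0], "fingers": 0}
    - {"linear": [0.0035, 0.0035, 0.15], "delta_rot": [0, 0, 0], "fingers": 0}
    - {"linear": [0.0035, 0.0035, 0.175], "delta_rot": [0, 0, 0], "fingers": 0}
    - {"linear": [0.0035, 0.0035, 0.192], "delta_rot": [0, 0, 0], "fingers": 0}
    - {"linear": [0.0035, 0.0035, 0.192], "delta_rot": [0, 0, 0], "fingers": 0}
    - {"linear": [0.0035, 0.0035, 0.192], "delta_rot": [0, 0, 0], "fingers": 0}

```text
time: 8.45
tool_pos: [0.4822, 0.1584, 0.057]
tool_rot: [0.0, 0.902, 0.431, 0.001]
contact_force: [0.2, 0.0, -0.1]
gripper_width: 1.0
```

Emit:
apply_moves:
  commands:
    - {"linear": [0, 0, 0], "delta_rot": [0, 0, 0], "fingers": 60}
    - {"linear": [0, 0, 0], "delta_rot": [0, 0, 0], "fingers": 110}
    - {"linear": [0, 0, 0], "delta_rot": [0, 0, 0], "fingers": 140}
    - {"linear": [0, 0, 0], "delta_rot": [0, 0, 0], "fingers": 200}
    - {"linear": [0, 0, 0], "delta_rot": [0, 0, 0], "fingers": 255}
    - {"linear": [0, 0, 0], "delta_rot": [0, 0, 0], "fingers": 255}
    - {"linear": [0, 0, 0], "delta_rot": [0, 0, 0], "fingers": 255}
    - {"linear": [0, 0, 0], "delta_rot": [0, 0, 0], "fingers": 255}

```text
time: 9.25
tool_pos: [0.4822, 0.1593, 0.0572]
tool_rot: [0.0, 0.902, 0.432, 0.001]
contact_force: [-0.2, -0.7, 5.7]
gripper_width: 0.408
```

Emit:
apply_moves:
  commands:
    - {"linear": [0, 0, -0.01], "delta_rot": [0, 0, 0], "fingers": 255}
    - {"linear": [0, 0, -0.03], "delta_rot": [0, 0, 0], "fingers": 255}
    - {"linear": [0, 0, -0.06], "delta_rot": [0, 0, 0], "fingers": 255}
    - {"linear": [0, 0, -0.1], "delta_rot": [0, 0, 0], "fingers": 255}
    - {"linear": [0, 0, -0.14], "delta_rot": [0, 0, 0], "fingers": 255}
    - {"linear": [0, 0, -0.18], "delta_rot": [0, 0, 0], "fingers": 255}
    - {"linear": [0, 0, -0.22], "delta_rot": [0, 0, 0], "fingers": 255}
    - {"linear": [0, 0, -0.24], "delta_rot": [0, 0, 0], "fingers": 255}

```text
time: 10.05
tool_pos: [0.482, 0.1594, 0.3006]
tool_rot: [0.001, 0.902, 0.432, 0.003]
contact_force: [0.7, -0.1, -0.6]
gripper_width: 0.405
```

```bash
python3 - <<'E'
from h import *
s=state(); tp,tq=s["tool_pos"],s["tool_rot"]; print(s["time"],tp,tq,s["contact_force"],s["gripper_width"])
np.save("w7.npy",np.r_[tp,tq])
for n in ("wrist","scene","top"):
  im=eyes.grab_frame(n); cv2.imwrite(f"pics/{n}7.png",im[:,:,::-1])
Rt=Rq(tq); 
for n in ("scene","top"): print(n,proj(n,tp))
crop("pics/wrist7.png",0,0,512,384,1.5,"pics/w7b.png")
u=proj("scene",tp).astype(int); crop("pics/scene7.png",max(0,u[0]-60),max(0,u[1]-60),u[0]+60,u[1]+60,5,"pics/s7b.png")
E
```

```text
10.05 [0.48195969 0.159363   0.30055334] [6.91009424e-04 9.01931286e-01 4.31871370e-01 2.56848640e-03] [ 0.69463153 -0.06694354 -0.59077638] 0.40545426798681006
scene [337.79897742 123.89808941]
top [187.42057656 241.33123807]
```

View pics/w7b.png

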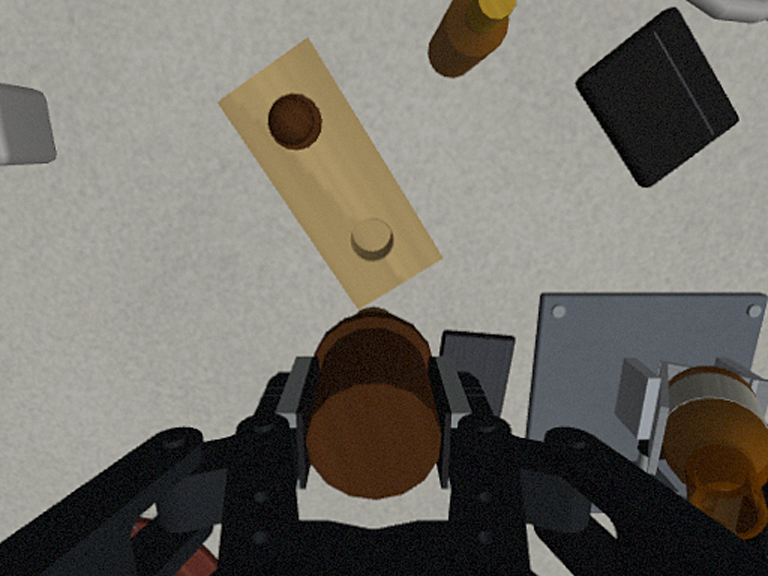

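View pics/s7b.png

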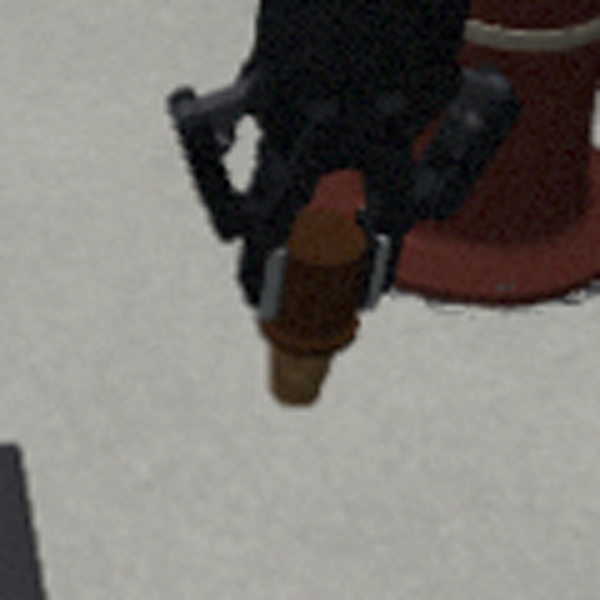

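The wrist view shows the stopper held between the pads, its head top centred at about (249,294), with the collar in front. The ball stopper is still in the rack.

```bash
python3 - <<'E'
from h import *
w=np.load("w7.npy"); tp,tq=w[:3],w[3:]; Rt=Rq(tq).as_matrix()
P=lambda v:np.round(proj("wrist",tp+Rt@np.array(v),tp,tq)*1.5,1)
print("head top c",P([0,0,-.035]),"edges",P([0,.018,-.035]),P([0,-.018,-.035]),P([.018,0,-.035]),P([-.018,0,-.035]))
print("collar front/top", P([.021,0,.011]),P([.021,0,.005]),P([0,.021,.005]),P([0,-.021,.005]),"tip",P([.0105,0,.047]))
w=np.load("w7.npy"); im=cv2.imread("pics/wrist7.png"); cv2.imwrite("pics/w7c.png",cv2.resize(np.clip(im[190:340,180:320].astype(float)*2,0,255).astype(np.uint8),None,fx=5,fy=4,interpolation=cv2.INTER_CUBIC))
E
```

```text
head top c [370.5 442.1] edges [440.2 441.9] [300.8 442. ] [370.3 379.1] [370.6 499.6]
collar front/top [371.  307.8] [370.9 313.8] [433.5 372.6] [308.7 372.7] tip [371.4 304. ]
```

View pics/w7c.png

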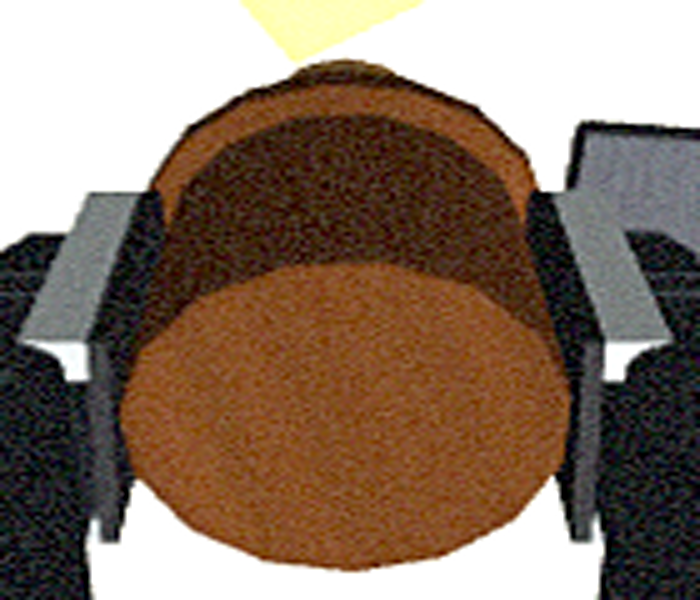

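```bash
cat >> h.py <<'E'
yaw=-.679; ex=np.array([np.cos(yaw),np.sin(yaw),0]); ey=np.array([-ex[1],ex[0],0]); o=np.array([.5965,-.1297,0])
ax=np.array([-.5*ex[0],-.5*ex[1],np.cos(np.pi/6)])
mouth=o-.037*ex+np.array([0,0,.187])
Rins=R.from_matrix(np.stack([ey,np.cross(-ax,ey),-ax],1))
def rel():
    s=state(); d=s["tool_pos"]-mouth; yv=np.cross(-ax,ey)
    print("t",s["time"],"TCP rel mouth: x %.4f y %.4f up-axis %.4f"%(d@ey,d@yv,d@ax),"rot err",np.round(np.degrees((Rq(s["tool_rot"]).inv()*Rins).as_rotvec()),2),"F tool",np.round(Rins.inv().apply(s["contact_force"]),1),"M",np.round(s["ft_torque"],2),"w",round(s["gripper_width"],3))
E
python3 - <<'E'
from h import *
go(mouth+.09*ax,Rins); rel()
E
```

```text
lin [-0.153   0.1886  0.0324] rot [-29.91  -0.13   0.04] t 10.2
t 10.2 TCP rel mouth: x 0.1527 y -0.1474 up-axis 0.2124 rot err [-29.91  -0.13   0.04] F tool [-0.2 -0.2  1.3] M [ 0.04  0.07 -0.  ] w 0.406
```

Emit:
apply_moves:
  commands:
    - {"linear": [-0.02, 0.024, 0], "delta_rot": [0, 0, 0], "fingers": 255}
    - {"linear": [-0.04, 0.048, 0], "delta_rot": [-6, 0, 0], "fingers": 255}
    - {"linear": [-0.06, 0.074, 0], "delta_rot": [-12, 0, 0], "fingers": 255}
    - {"linear": [-0.08, 0.1, 0], "delta_rot": [-18, 0, 0], "fingers": 255}
    - {"linear": [-0.105, 0.13, 0], "delta_rot": [-24, 0, 0], "fingers": 255}
    - {"linear": [-0.13, 0.16, 0], "delta_rot": [-30, 0, 0], "fingers": 255}
    - {"linear": [-0.153, 0.189, 0.015], "delta_rot": [-30, 0, 0], "fingers": 255}
    - {"linear": [-0.153, 0.189, 0.032], "delta_rot": [-30, 0, 0], "fingers": 255}

```text
time: 11.0
tool_pos: [0.5311, -0.0815, 0.2605]
tool_rot: [0.233, 0.872, 0.415, 0.11]
contact_force: [0.1, -0.3, -0.3]
gripper_width: 0.409
```

Emit:
apply_moves:
  commands:
    - {"linear": [0, 0, 0], "delta_rot": [0, 0, 0], "fingers": 255}
    - {"linear": [0, 0, 0], "delta_rot": [0, 0, 0], "fingers": 255}
    - {"linear": [0, 0, 0], "delta_rot": [0, 0, 0], "fingers": 255}
    - {"linear": [0, 0, 0], "delta_rot": [0, 0, 0], "fingers": 255}
    - {"linear": [0, 0, 0], "delta_rot": [0, 0, 0], "fingers": 255}
    - {"linear": [0, 0, 0], "delta_rot": [0, 0, 0], "fingers": 255}
    - {"linear": [0, 0, 0], "delta_rot": [0, 0, 0], "fingers": 255}
    - {"linear": [0, 0, 0], "delta_rot": [0, 0, 0], "fingers": 255}

```text
time: 11.8
tool_pos: [0.5326, -0.0785, 0.2641]
tool_rot: [0.233, 0.871, 0.417, 0.112]
contact_force: [0.3, 0.3, -1.1]
gripper_width: 0.402
```

```bash
python3 - <<'E'
from h import *
rel(); s=state(); np.save("w8.npy",np.r_[s["tool_pos"],s["tool_rot"]])
for n in ("wrist","scene","top"):
  im=eyes.grab_frame(n); cv2.imwrite(f"pics/{n}8.png",im[:,:,::-1])
u=proj("scene",mouth).astype(int); print(u,proj("top",mouth)); crop("pics/scene8.png",u[0]-70,u[1]-70,u[0]+50,u[1]+50,5,"pics/s8b.png")
crop("pics/wrist8.png",130,130,380,340,3.2,"pics/w8b.png")
E
```

```text
t 11.8 TCP rel mouth: x -0.0003 y -0.0003 up-axis 0.0893 rot err [ 0.01 -0.04  0.05] F tool [ 0.4 -0.6  1. ] M [0.22 0.19 0.03] w 0.402
[216 129] [318.3649866  206.76056805]
```

View pics/s8b.png

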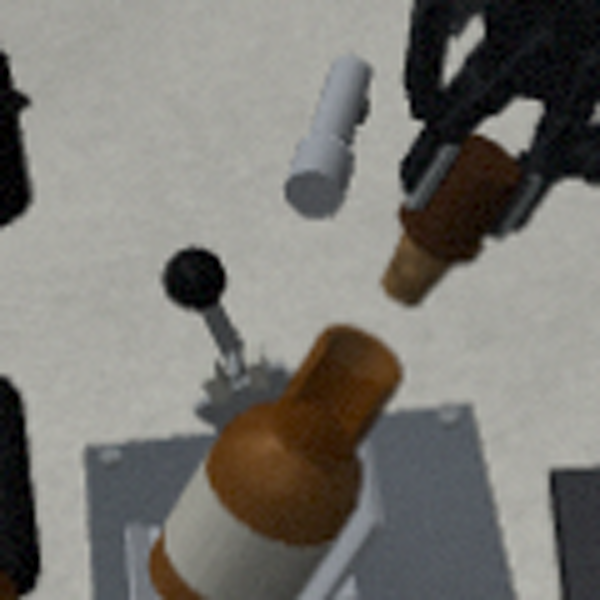

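View pics/w8b.png

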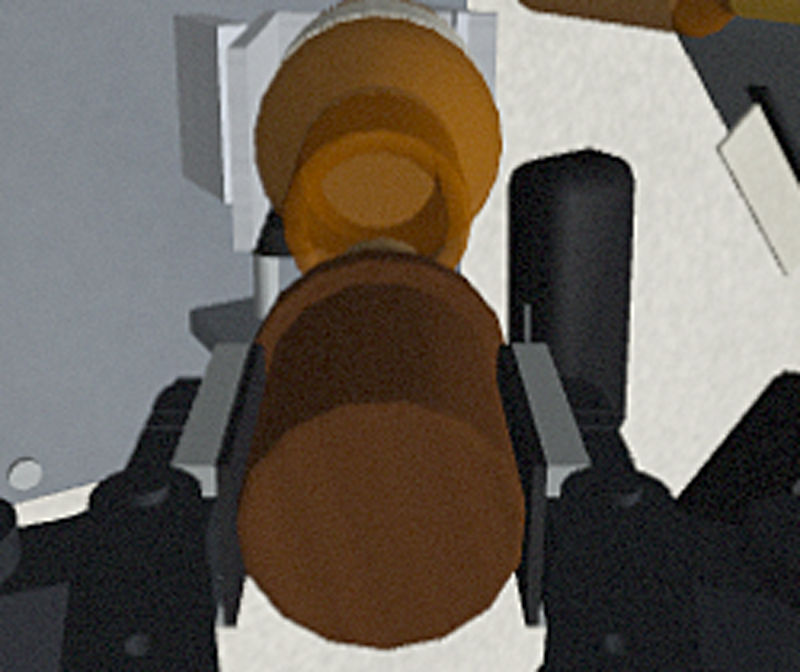

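Scene view: the stopper is coaxial with the bottle (tip (404,295), mouth (365,355) in the crop), and the lever stands between the white teeth. Inserting in stages.

Emit:
apply_moves:
  commands:
    - {"linear": [0, 0, 0.015], "delta_rot": [0, 0, 0], "fingers": 255}
    - {"linear": [0, 0, 0.03], "delta_rot": [0, 0, 0], "fingers": 255}
    - {"linear": [0, 0, 0.04], "delta_rot": [0, 0, 0], "fingers": 255}
    - {"linear": [0, 0, 0.046], "delta_rot": [0, 0, 0], "fingers": 255}
    - {"linear": [0, 0, 0.05], "delta_rot": [0, 0, 0], "fingers": 255}
    - {"linear": [0, 0, 0.053], "delta_rot": [0, 0, 0], "fingers": 255}
    - {"linear": [0, 0, 0.055], "delta_rot": [0, 0, 0], "fingers": 255}
    - {"linear": [0, 0, 0.055], "delta_rot": [0, 0, 0], "fingers": 255}

```text
time: 12.75
tool_pos: [0.554, -0.0958, 0.2165]
tool_rot: [0.233, 0.871, 0.417, 0.112]
contact_force: [0.2, -0.5, -0.7]
gripper_width: 0.407
```

```bash
python3 - <<'E'
from h import *
rel()
for n in ("wrist","scene"):
  im=eyes.grab_frame(n); cv2.imwrite(f"pics/{n}9.png",im[:,:,::-1])
a=cv2.resize(cv2.imread("pics/scene9.png")[70:170,160:260],None,fx=4,fy=4,interpolation=cv2.INTER_CUBIC)
b=cv2.resize(cv2.imread("pics/wrist9.png")[130:330,150:350],None,fx=2,fy=2,interpolation=cv2.INTER_CUBIC)
cv2.imwrite("pics/p9.png",np.hstack([a,b]))
E
```

```text
t 12.75 TCP rel mouth: x -0.0003 y -0.0003 up-axis 0.0342 rot err [ 0.01 -0.04  0.05] F tool [-0.2  0.1  0.8] M [ 0.22  0.25 -0.05] w 0.407
```

View pics/p9.png

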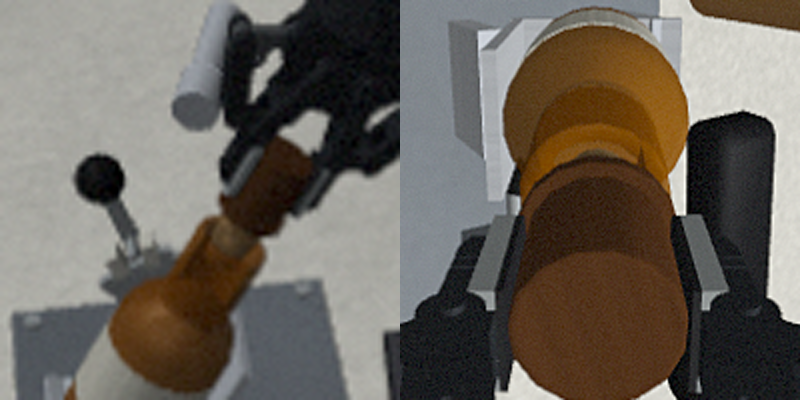

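The plug tip is inside the neck with no contact force. Continuing.

Emit:
apply_moves:
  commands:
    - {"linear": [0, 0, 0.003], "delta_rot": [0, 0, 0], "fingers": 255}
    - {"linear": [0, 0, 0.006], "delta_rot": [0, 0, 0], "fingers": 255}
    - {"linear": [0, 0, 0.009], "delta_rot": [0, 0, 0], "fingers": 255}
    - {"linear": [0, 0, 0.012], "delta_rot": [0, 0, 0], "fingers": 255}
    - {"linear": [0, 0, 0.015], "delta_rot": [0, 0, 0], "fingers": 255}
    - {"linear": [0, 0, 0.016], "delta_rot": [0, 0, 0], "fingers": 255}
    - {"linear": [0, 0, 0.016], "delta_rot": [0, 0, 0], "fingers": 255}
    - {"linear": [0, 0, 0.016], "delta_rot": [0, 0, 0], "fingers": 255}

```text
time: 13.65
tool_pos: [0.5602, -0.1009, 0.2025]
tool_rot: [0.233, 0.871, 0.417, 0.112]
contact_force: [0.4, 0.4, -0.6]
gripper_width: 0.407
```

```bash
python3 - <<'E'
from h import *
rel()
E
```

```text
t 13.65 TCP rel mouth: x -0.0004 y -0.0003 up-axis 0.0181 rot err [-0.   -0.03  0.06] F tool [ 0.6 -0.2  0.5] M [0.19 0.13 0.01] w 0.407
```

Emit:
apply_moves:
  commands:
    - {"linear": [0, 0, 0.001], "delta_rot": [0, 0, 0], "fingers": 255}
    - {"linear": [0, 0, 0.002], "delta_rot": [0, 0, 0], "fingers": 255}
    - {"linear": [0, 0, 0.003], "delta_rot": [0, 0, 0], "fingers": 255}
    - {"linear": [0, 0, 0.004], "delta_rot": [0, 0, 0], "fingers": 255}
    - {"linear": [0, 0, 0.005], "delta_rot": [0, 0, 0], "fingers": 255}
    - {"linear": [0, 0, 0.005], "delta_rot": [0, 0, 0], "fingers": 255}
    - {"linear": [0, 0, 0.005], "delta_rot": [0, 0, 0], "fingers": 255}
    - {"linear": [0, 0, 0.005], "delta_rot": [0, 0, 0], "fingers": 255}

```text
time: 14.45
tool_pos: [0.5621, -0.1024, 0.1982]
tool_rot: [0.233, 0.871, 0.417, 0.112]
contact_force: [0.9, -0.1, -1.4]
gripper_width: 0.406
```

```bash
python3 - <<'E'
from h import *
rel()
E
```

```text
t 14.45 TCP rel mouth: x -0.0004 y -0.0004 up-axis 0.0131 rot err [-0.   -0.03  0.05] F tool [ 0.5 -0.   1.6] M [0.23 0.25 0.03] w 0.406
```

Emit:
apply_moves:
  commands:
    - {"linear": [0, 0, 0.001], "delta_rot": [0, 0, 0], "fingers": 255}
    - {"linear": [0, 0, 0.001], "delta_rot": [0, 0, 0], "fingers": 255}
    - {"linear": [0, 0, 0.002], "delta_rot": [0, 0, 0], "fingers": 255}
    - {"linear": [0, 0, 0.002], "delta_rot": [0, 0, 0], "fingers": 255}
    - {"linear": [0, 0, 0.003], "delta_rot": [0, 0, 0], "fingers": 255}
    - {"linear": [0, 0, 0.003], "delta_rot": [0, 0, 0], "fingers": 255}
    - {"linear": [0, 0, 0.003], "delta_rot": [0, 0, 0], "fingers": 255}
    - {"linear": [0, 0, 0.003], "delta_rot": [0, 0, 0], "fingers": 255}

```text
time: 15.25
tool_pos: [0.5624, -0.1025, 0.198]
tool_rot: [0.233, 0.872, 0.417, 0.111]
contact_force: [-19.7, 9.6, 16.3]
gripper_width: 0.402
```

```bash
python3 - <<'E'
from h import *
rel()
for n in ("wrist","scene"):
  im=eyes.grab_frame(n); cv2.imwrite(f"pics/{n}10.png",im[:,:,::-1])
a=cv2.resize(cv2.imread("pics/scene10.png")[90:160,180:250],None,fx=5.714,fy=5.714,interpolation=cv2.INTER_CUBIC)[:400,:400]
b=cv2.resize(cv2.imread("pics/wrist10.png")[130:330,150:350],None,fx=2,fy=2,interpolation=cv2.INTER_CUBIC)
h=min(a.shape[0],400); cv2.imwrite("pics/p10.png",np.hstack([a[:h],b[:h]]))
E
```

```text
t 15.25 TCP rel mouth: x -0.0003 y -0.0002 up-axis 0.0128 rot err [-0.13  0.03  0.02] F tool [ -4.9 -10.4 -24.8] M [ 0.66  1.93 -0.34] w 0.402
```

View pics/p10.png

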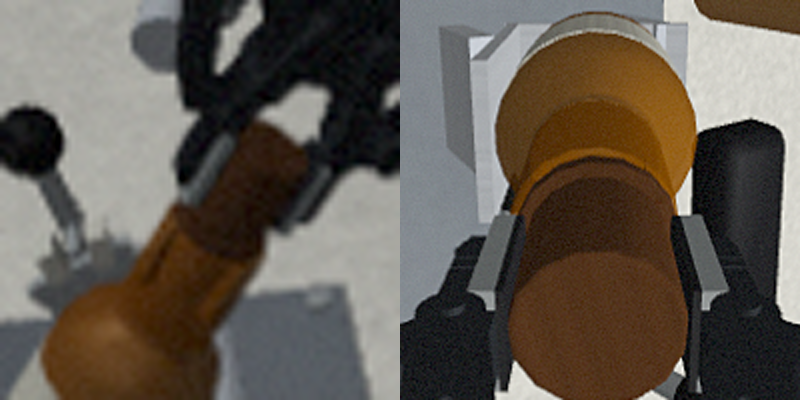

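The collar appears to sit on the rim, with 25 N axial and 10 N sideways. I'll back off, shift towards the lateral force and probe again.

Emit:
apply_moves:
  commands:
    - {"linear": [0, 0, -0.004], "delta_rot": [0, 0, 0], "fingers": 255}
    - {"linear": [-0.0005, -0.0012, -0.004], "delta_rot": [0, 0, 0], "fingers": 255}
    - {"linear": [-0.0005, -0.0012, -0.004], "delta_rot": [0, 0, 0], "fingers": 255}
    - {"linear": [-0.0005, -0.0012, -0.003], "delta_rot": [0, 0, 0], "fingers": 255}
    - {"linear": [-0.0005, -0.0012, -0.002], "delta_rot": [0, 0, 0], "fingers": 255}
    - {"linear": [-0.0005, -0.0012, -0.001], "delta_rot": [0, 0, 0], "fingers": 255}
    - {"linear": [-0.0005, -0.0012, 0], "delta_rot": [0, 0, 0], "fingers": 255}
    - {"linear": [-0.0005, -0.0012, 0], "delta_rot": [0, 0, 0], "fingers": 255}

```text
time: 16.15
tool_pos: [0.561, -0.1022, 0.1973]
tool_rot: [0.232, 0.872, 0.417, 0.11]
contact_force: [-24.4, 12.4, 19.1]
gripper_width: 0.404
```

```bash
python3 - <<'E'
from h import *
rel()
E
```

```text
t 16.15 TCP rel mouth: x -0.0009 y -0.0017 up-axis 0.0128 rot err [-0.21  0.06  0.02] F tool [ -5.7 -13.7 -30. ] M [ 0.81  2.32 -0.44] w 0.404
```

Emit:
apply_moves:
  commands:
    - {"linear": [0, 0.0004, -0.001], "delta_rot": [0, 0, 0], "fingers": 255}
    - {"linear": [0, 0.0004, -0.002], "delta_rot": [0, 0, 0], "fingers": 255}
    - {"linear": [0, 0.0004, -0.002], "delta_rot": [0, 0, 0], "fingers": 255}
    - {"linear": [0, 0.0004, -0.002], "delta_rot": [0, 0, 0], "fingers": 255}
    - {"linear": [0, 0.0004, -0.002], "delta_rot": [0, 0, 0], "fingers": 255}
    - {"linear": [0, 0.0004, -0.002], "delta_rot": [0, 0, 0], "fingers": 255}
    - {"linear": [0, 0.0004, -0.002], "delta_rot": [0, 0, 0], "fingers": 255}
    - {"linear": [0, 0.0004, -0.002], "delta_rot": [0, 0, 0], "fingers": 255}

```text
time: 16.95
tool_pos: [0.561, -0.1022, 0.1973]
tool_rot: [0.233, 0.872, 0.417, 0.111]
contact_force: [-9.7, 5.7, 8.0]
gripper_width: 0.402
```

```bash
python3 - <<'E'
from h import *
rel()
for n in ("wrist","scene"):
  im=eyes.grab_frame(n); cv2.imwrite(f"pics/{n}11.png",im[:,:,::-1])
a=cv2.resize(cv2.imread("pics/scene11.png")[100:160,190:250],None,fx=8,fy=8,interpolation=cv2.INTER_CUBIC)
cv2.imwrite("pics/p11.png",np.clip(a.astype(float)*1.6,0,255).astype(np.uint8))
E
```

```text
t 16.95 TCP rel mouth: x -0.0009 y -0.0017 up-axis 0.0129 rot err [-0.13  0.01  0.04] F tool [ -1.7  -5.7 -12.5] M [ 0.6   1.14 -0.13] w 0.402
```

View pics/p11.png

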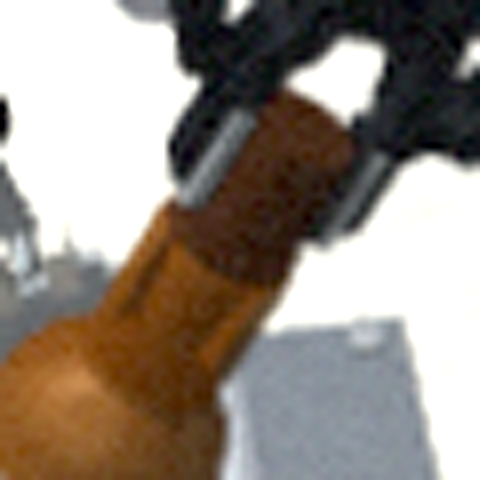

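The collar appears flush on the rim all round. Releasing.

Emit:
apply_moves:
  commands:
    - {"linear": [0, 0.0005, 0], "delta_rot": [0, 0, 0], "fingers": 140}
    - {"linear": [0, 0.0005, 0], "delta_rot": [0, 0, 0], "fingers": 110}
    - {"linear": [0, 0.0005, 0], "delta_rot": [0, 0, 0], "fingers": 60}
    - {"linear": [0, 0.0005, 0], "delta_rot": [0, 0, 0], "fingers": 0}
    - {"linear": [0, 0.0005, -0.002], "delta_rot": [0, 0, 0], "fingers": 0}
    - {"linear": [0, 0.0005, -0.02], "delta_rot": [0, 0, 0], "fingers": 0}
    - {"linear": [0, 0.0005, -0.06], "delta_rot": [0, 0, 0], "fingers": 0}
    - {"linear": [0, 0.0005, -0.1], "delta_rot": [0, 0, 0], "fingers": 0}

```text
time: 17.85
tool_pos: [0.522, -0.0714, 0.2836]
tool_rot: [0.233, 0.872, 0.417, 0.111]
contact_force: [0.8, -0.3, 0.8]
gripper_width: 1.0
```

Emit:
apply_moves:
  commands:
    - {"linear": [0, 0, -0.03], "delta_rot": [0, 0, 0], "fingers": 0}
    - {"linear": [0, 0, -0.06], "delta_rot": [0, 0, 0], "fingers": 0}
    - {"linear": [0, 0, -0.06], "delta_rot": [0, 0, 0], "fingers": 0}
    - {"linear": [0, 0, -0.06], "delta_rot": [0, 0, 0], "fingers": 0}
    - {"linear": [0, 0, -0.06], "delta_rot": [0, 0, 0], "fingers": 0}
    - {"linear": [0, 0, -0.06], "delta_rot": [0, 0, 0], "fingers": 0}
    - {"linear": [0, 0, -0.06], "delta_rot": [0, 0, 0], "fingers": 0}
    - {"linear": [0, 0, -0.06], "delta_rot": [0, 0, 0], "fingers": 0}

```text
time: 18.65
tool_pos: [0.4996, -0.053, 0.3346]
tool_rot: [0.233, 0.871, 0.417, 0.111]
contact_force: [0.6, -0.4, -0.1]
gripper_width: 0.998
```

```bash
python3 - <<'E'
from h import *
rel(); s=state(); np.save("w12.npy",np.r_[s["tool_pos"],s["tool_rot"]])
for n in ("wrist","scene","top"):
  im=eyes.grab_frame(n); cv2.imwrite(f"pics/{n}12.png",im[:,:,::-1])
a=cv2.resize(cv2.imread("pics/scene12.png")[100:160,180:240],None,fx=6.5,fy=6.5,interpolation=cv2.INTER_CUBIC)
b=cv2.resize(cv2.imread("pics/wrist12.png")[100:230,180:310],None,fx=3,fy=3,interpolation=cv2.INTER_CUBIC)
cv2.imwrite("pics/p12.png",np.clip(np.hstack([a,b]).astype(float)*1.5,0,255).astype(np.uint8))
E
```

```text
t 18.65 TCP rel mouth: x -0.0012 y -0.0012 up-axis 0.1712 rot err [-0.08  0.03  0.06] F tool [0.  0.6 0.5] M [0.16 0.24 0.01] w 0.998
```

View pics/p12.png

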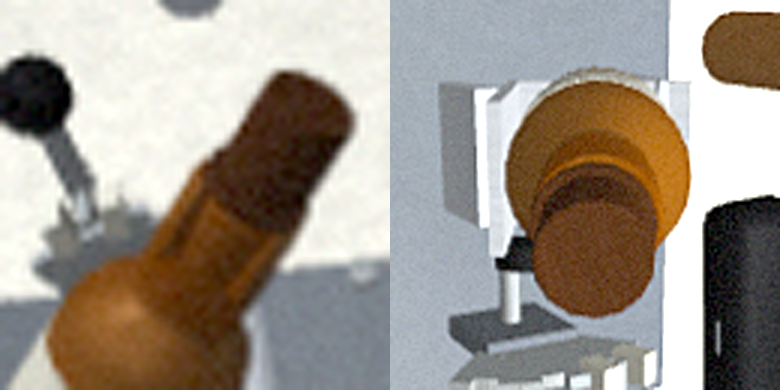

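View pics/scene12.png

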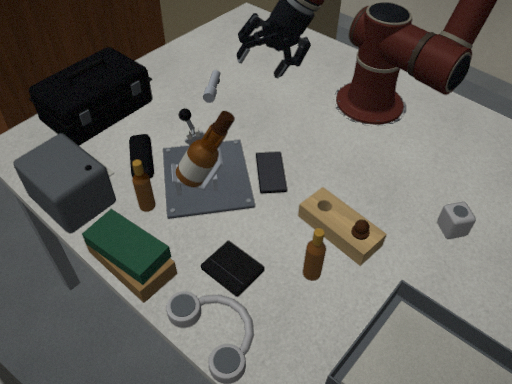

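```bash
python3 - <<'E'
from h import *
w=np.load("w12.npy"); O,v=ray("wrist",(248.3,186.2),w[:3],w[3:])
yv=np.cross(-ax,ey)
for hh in (.046,.048):
  t=((mouth+hh*ax-O)@ax)/(v@ax); d=O+t*v-mouth; print(hh,"lateral x %.4f y %.4f"%(d@ey,d@yv))
crop("pics/wrist12.png",215,130,275,215,7,"pics/p12b.png")
im=cv2.imread("pics/p12b.png"); cv2.imwrite("pics/p12b.png",np.clip(im.astype(float)*2,0,255).astype(np.uint8))
Pq=lambda h,x,y:np.round((proj("wrist",mouth+h*ax+x*ey+y*yv,w[:3],w[3:])-[215,130])*7)
for h,r in ((.002,.0225),(.002,.021),(.008,.021),(.008,.018),(.048,.018)): print(h,r,"front(+x)",Pq(h,r,0),"back",Pq(h,-r,0),"L",Pq(h,0,-r),"Rt",Pq(h,0,r))
E
```

```text
0.046 lateral x -0.0016 y -0.0006
0.048 lateral x -0.0010 y -0.0006
0.002 0.0225 front(+x) [239. 141.] back [238. 452.] L [ 79. 300.] Rt [398. 300.]
0.002 0.021 front(+x) [239. 152.] back [238. 442.] L [ 90. 300.] Rt [387. 300.]
0.008 0.021 front(+x) [239. 159.] back [238. 455.] L [ 87. 309.] Rt [390. 310.]
0.008 0.018 front(+x) [239. 181.] back [238. 434.] L [108. 309.] Rt [368. 310.]
0.048 0.018 front(+x) [238. 239.] back [238. 525.] L [ 90. 385.] Rt [386. 385.]
```

View pics/p12b.png

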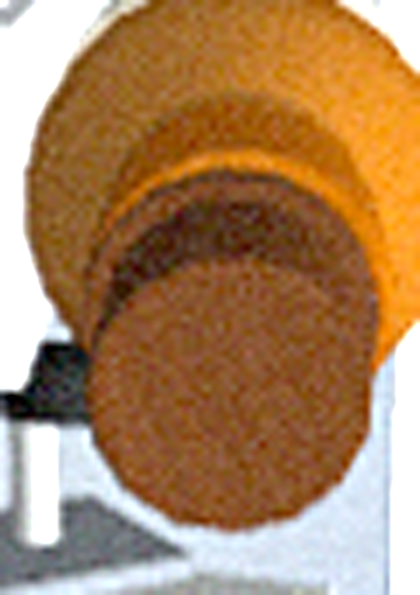

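```bash
python3 - <<'E'
from h import *
w=np.load("w12.npy"); 
crop("pics/top12.png",255,130,395,285,4,"pics/p13.png")
from plant import job_done
print(job_done(), state()["time"])
E
```

```text
the job is handed in; nothing more can be done
the job is handed in; nothing more can be done
```

View pics/p13.png

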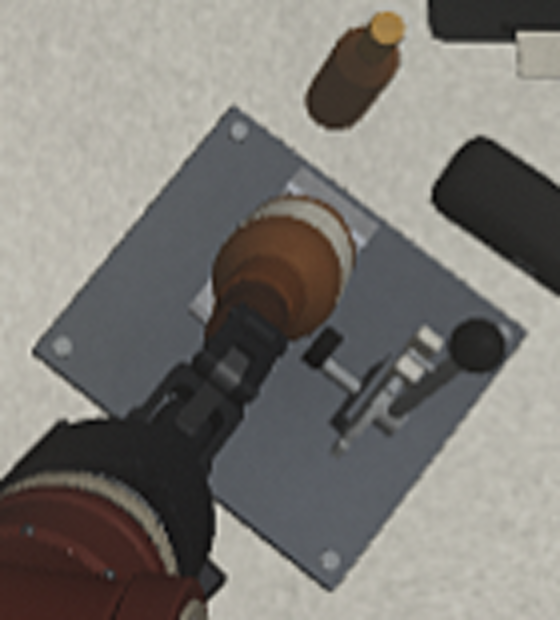

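The job is handed in at about 19 s. The clamp lever is in the white-toothed notch, and the flat-topped stopper is in the bottle's neck and released.

- **Lever:** I pushed the knob over with the open fingers. It measured about 0.29 rad against the +0.30 target, and in the last pictures its rod still stands between the two white teeth.
- **Stopper:** I took it from the rack, tilted it 30° and lowered it along the bottle's axis. The collar met the rim with about 25–30 N. Shifting it sideways about 1.4 mm and pressing again gave the same depth, so I took that as seated rather than jammed. After release it looks untilted, about 1 mm off centre, which is within the 1.5 mm play. I opened the gripper and moved it about 16 cm back.
- **Surroundings:** In the last scene picture, the ball-headed stopper is in its hole and both spray bottles stand.
- **Disagreements:**
    - Contact came about 2 mm higher than my estimate of the rim. That is within my 2–3 mm uncertainty for the rim height, but the camera cannot rule out a gap of about 1 mm under the collar.
    - There was 10–14 N of sideways force while pressing. I read it as friction.
    - The scene camera disagreed with the other views by up to 9 mm at the mouth, so I relied on the wrist and top cameras.

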